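# Back off the ratchet clamp on a leaded glass panel

### The job

The leaded glass panel is held in the ratchet clamp and must be freed: flip the ratchet's direction pawl (the stalk with the ball) over from tighten to release, then swing the handle calmly back and forth until the jaw stands at least 30 mm clear of the panel. Work the jaw only by the handle, leave the panel lying where it is, and let go.

Things in the scene. Friction and masses are not known exactly. Their poses are not given: they have to be found in the camera images.
- clamp: glazing clamp fixed to the table: plywood board (240 mm wide, own y -100 to +345 mm, top at z = 18) with a steel pin wheel (108 mm across, upright axis), a jaw, the panel and a fence in turn along own y. Origin on the wheel's axis at table height, z up. A 50 mm tall jar stands on it at x 95, y 40. The green block's crank elsewhere, without a pin wheel, is not part of it
- handle (a joint): handle's swing about the wheel's axis, rad, stops at -0.55 and 0.55, clockwise from above positive; knob at angle (clamp yaw - pi/2 - value). Stays where left; 3 N at the knob swings it, 6 N when it turns the wheel. Pawl on release: clockwise strokes back the jaw off 24 mm per rad, anticlockwise ones click freely over the teeth (0.31 rad each, up to one lost per stroke)
- handle_grip (a point): middle of the round upright wooden knob at the end of the handle (a steel bar, top at z = 80 mm), 170 mm from the wheel's axis; knob 27 mm thick, from z = 80 to 138 mm, this point at z = 115 mm
- pawl (a joint): tumbler direction pawl above the wheel's rim, a stalk with a brass ball leaning to either side, rad: 0 = tighten (as found), 0.55 upright, 1.1 = release, as the ball tips away from the robot (clamp's +x). Falls to either stop by its weight; under 2 N at the ball tips it. It rocks up to 0.4 rad off its stop as it clicks over teeth; swinging the knob faster than 0.25 m/s can throw it over
- pawl_tip (a point): centre of the pawl's brass ball, 28 mm across. It swings on a level pivot 80 mm up and 45 mm from the wheel's axis, straight opposite the handle's knob, at 55 mm radius, square to the handle: at either stop it stands 29 mm to the side of the handle's line at z = 127 mm, upright at z = 135 mm. Below it the handle's boss reaches z = 98 mm
- jaw: wooden jaw bar 160 x 20 x 26 mm on a steel rack that the wheel drives; slides along the clamp's y. Origin at the foot of the middle of its pressing face: at y = 160 mm in the clamp's frame when closed on the panel, as found; smaller y is further off, 90 mm at its stop
- panel: leaded glass panel 170 x 150 x 12 mm lying loose on the board between jaw and fence, 0.7 kg. Origin in the middle of its underside, at y = 236 mm in the clamp's frame

How it is judged:
By the outcome, as a careful person would: the job done as asked, in the order asked, and still so for the second after the job is handed in, with the robot touching nothing.
It also fails if it takes over 61 s, if anything falls off the work surface, if the arm or the gripper's body presses on something with over 40 N, if the wrist force passes 120 N, or if a joint passes its speed limit or range.

### The arm

A 6-joint arm with a two-finger parallel gripper is mounted at the origin on the work surface. World frame = base frame: x ahead of the robot, y to its left, z up, the work surface at z = 0. Lengths are in mm, angles in rad, forces in N, time in s.
With the tool pointing down it reaches from about 400 to 925 mm from the base axis. Payload 12.5 kg.
Tool frame: the origin (TCP) lies on the centre line of the jaws, within the pads' length; the fingertips stand 17 mm ahead of it and the grasp point (between the pads) lies 2 mm behind it; z points along the fingers, y is the line along which they close (so a half turn about z gives the same grasp; the last joint's range is limited). The gripper opens to 95 mm and grips with 3 to 60 N. Pads are 20 mm wide; open, the fingers measure 119 mm over their backs; the gripper's body (75 mm by 180 mm) begins 59 mm behind the grasp point.
Start: joints at [1.118, 0.491, 1.559, -0, 1.092, -0.106], TCP at [212.416, 587.816, 204.161] pointing down, gripper open.
Joint ranges: [-3.1, 3.1], [-0.84, 2.19], [0.05, 2.79], [-1.13, 4.28], [0.06, 2.93], [-2.69, 2.69]. Speed limits (rad/s): [2.22, 2.22, 2.79, 3.14, 3.14, 3.14].

### API

Orientations are given as a 3x3 rotation matrix whose columns are the frame's x, y, z axes.
In Python, from bench import robot gives the robot as it stands.
- The arm moves only by the tool arm_command, never from a script. Its argument "motion" is a list of rows, each an object of numbers: "hand": the finger opening in m, from 0 to 0.0951; "x", "y", "z": the shift along the tool's x, y, z in m; "roll": the turn about the tool's z in degrees. In form: [{"hand": .., "x": .., "y": .., "z": .., "roll": ..}, ...]. A call has exactly 10 rows; each row is the pose to reach, as a shift and turn from the pose commanded when the call began, along the tool's axes at that moment; what a row does not reach only later rows make up. A row lasts 1/8 s, in which the tool goes at most 62.5 mm and 10.7 degrees, less where a joint would pass 70% of its speed; a pose out of reach is approached as far as the arm can. A call with a gripper value outside its range is refused whole. The fingers move at their own pace and stop on an object; the grip force is fixed at half the most. Time passes only in rows, so rows that repeat a pose let the fingers close, or fill a call up. It gives the time, the measured TCP pose, the force, the opening and the grip force at its end, in the units of the state.
- robot.observe(): the state, without advancing time (a new reading comes with each control period).
- robot.camera(name): name is "side" or "top" or "wrist"; returns the picture (384x512x3 uint8, red, green, blue); there is no depth.
- robot.get_calibration(name): a dict with "K" (3x3 intrinsics, pixels), "xyz" and "orientation" of the camera in the world. Camera axes: x right, y down, z forward; pixel columns grow to the right and rows downward; lengths in mm; the calibration is good to about 2 mm. The wrist camera is an equidistant fisheye: a pixel r from the principal point sees the ray r / f radians off the axis. A picture is of the moment at which its call begins: read the wrist's pose just before it. get_calibration takes no time and is no camera call; for the wrist camera it gives the pose at the moment of the call.
- robot.finish_job(): hands the job in; it is judged then, once.
The state is a dict: "time": time; "q": joint angles; "qvel": joint speeds; "joint_efforts": joint torques, N m; "ee_pos": TCP position; "orientation": TCP orientation; "force": force on the tool from outside, world axes, zero at the start; "moment": the same for the moment, N m; "gripper_width": finger opening in mm; "gripper_force": force on a finger pad.
Only numpy, scipy, OpenCV 4.12 (cv2) and the standard library are available. Lean on these libraries where they do the work, as an engineer would, in place of code of your own. Each camera call takes 0.05 s, during which the arm holds its last target. There are 200 camera calls.

## Working session

There is one attempt and no reset: what is moved stays moved. The work goes in short steps, Python scripts to look and compute and a tool call to move; the robot and the scene stay as the last step left them, time stands still between calls to the robot, and variables do not carry over. Pictures are saved under pics/ and viewed, at most 12 in all, crops included, and the job is handed in when it is done.

Besides the shell and the picture viewer there is one more tool, called after "Request:" as name([rows], argument=value, ...), one row to a line, values as JSON. arm_command: Moves the arm, as the interface text tells. Its arguments: {"type":"object","properties":{"motion":{"type":"array","items":{"type":"object","properties":{"hand":{"type":"number"},"x":{"type":"number"},"y":{"type":"number"},"z":{"type":"number"},"roll":{"type":"number"}}}}},"required":["motion"]}

```bash
mkdir -p pics; python3 - <<'E'
from bench import robot
import cv2,numpy as np
s=robot.observe();print(s['time'],s['ee_pos'],np.round(s['orientation'],3).tolist())
for n in('top','side'):
    im=robot.camera(n);cv2.imwrite(f'pics/{n}0.png',cv2.resize(im[:,:,::-1],(800,600),interpolation=cv2.INTER_CUBIC))
    c=robot.get_calibration(n);print(n,{k:np.round(v,3).tolist() for k,v in c.items()})
E
```

```text
0.0 [212.31461012 587.57288631 203.57616449] [[-0.94, 0.34, -0.0], [0.34, 0.94, -0.001], [0.0, -0.001, -1.0]]
top {'K': [[352.974, 0.0, 259.359], [0.0, 352.974, 191.283], [0.0, 0.0, 1.0]], 'xyz': [523.656, 105.297, 807.362], 'orientation': [[0.011, -0.998, 0.058], [-1.0, -0.01, 0.013], [-0.013, -0.058, -0.998]]}
side {'K': [[368.502, 0.0, 264.516], [0.0, 368.502, 192.193], [0.0, 0.0, 1.0]], 'xyz': [544.067, 729.587, 540.835], 'orientation': [[-0.998, -0.034, 0.06], [-0.069, 0.602, -0.796], [-0.009, -0.798, -0.603]]}
```

View pics/top0.png

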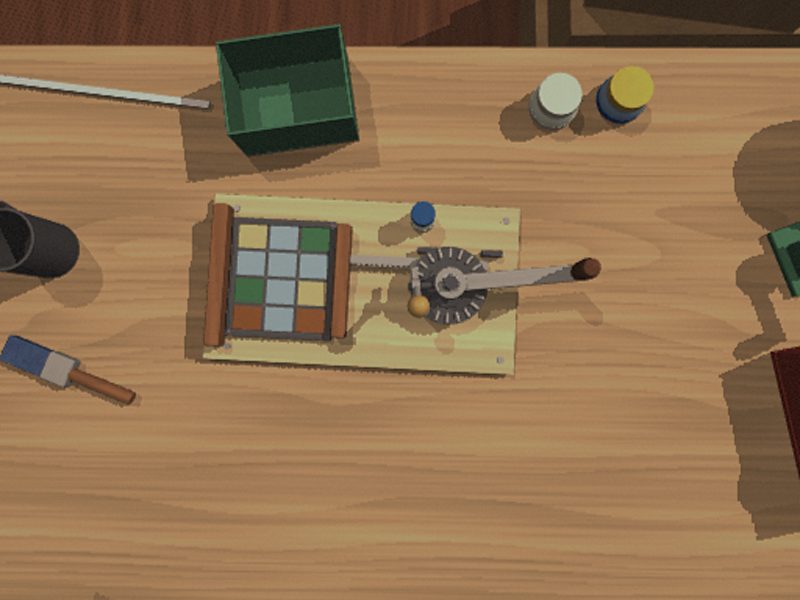

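View pics/side0.png

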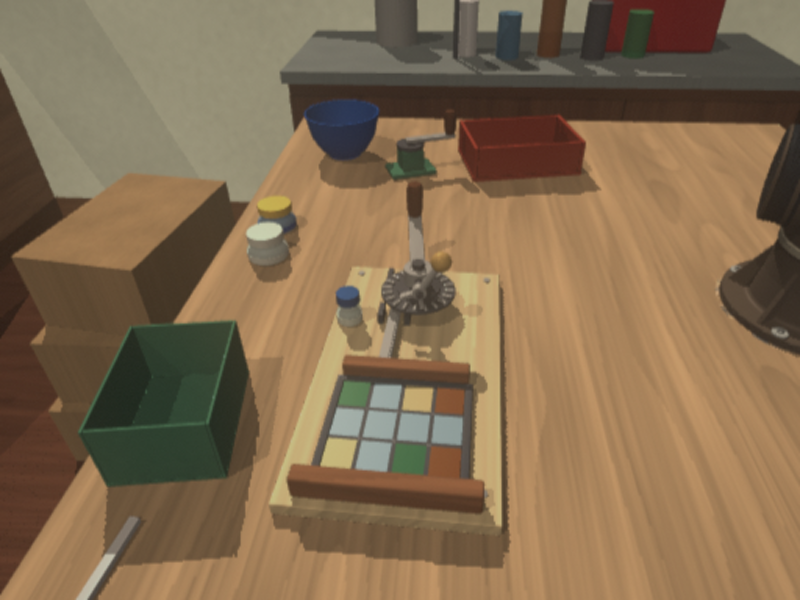

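The top view (800 px) shows the hub at (451,283), the knob top at (590,267) and the ball at (418,306). The board corners are at (216,195), (520,209), (514,375) and (204,359). The jar is at (423,215). In the side view the ball is at (441,261) and the knob top at (415,185).

```bash
cat > h.py <<'E'
from bench import robot
import numpy as np,cv2
def at(n,u,v,z,s=1.5625):
    c=robot.get_calibration(n);K=np.array(c['K']);d=np.array(c['orientation'])@np.linalg.solve(K,[u/s,v/s,1]);o=np.array(c['xyz'])
    return o+d*(z-o[2])/d[2]
E
python3 - <<'E'
from h import *
C=[at('top',u,v,18) for u,v in((216,195),(520,209),(514,375),(204,359))]
for c in C:print(c.round(1))
print([round(float(np.linalg.norm(C[i]-C[(i+1)%4])),1) for i in range(4)])
yv=C[0]+C[3]-C[1]-C[2];yaw=np.arctan2(-yv[0],yv[1])
R=np.array([[np.cos(yaw),-np.sin(yaw)],[np.sin(yaw),np.cos(yaw)]])
o=np.mean(C,0)[:2]-R@[0,122.5];print('yaw',yaw,'origin from board',o)
hub=at('top',451,283,95);print('hub',hub)
k=at('top',588,267,138);b=at('top',418,306,127);print('knob',k,np.linalg.norm(k[:2]-o),'ball',b, 'side ball',at('side',441,261,127),'side knob top',at('side',415,185,138))
for p in(k,b,hub):print(R.T@(p[:2]-o))
d=k[:2]-o;print('handle',yaw-np.pi/2-np.arctan2(d[1],d[0]))
E
```

```text
[718.3 393.1  18. ]
[701.2 -48.4  18. ]
[462.9 -39.6  18. ]
[480.5 403.   18. ]
[441.8, 238.4, 443.0, 238.0]
yaw -0.03922557024228321 origin from board [585.90328512  54.60365453]
hub [586.24849279  55.80856938  95.        ]
knob [ 603.57178778 -107.34164788  138.        ] 162.90628274548314 ball [554.5558865   98.56011338 127.        ] side ball [555.0968336   95.94413019 127.        ] side knob top [ 602.41572079 -103.8913574   138.        ]
[  24.00567957 -161.12785081]
[-33.04706049  42.69334221]
[0.29769078 1.2175255 ]
handle -0.14789741871439
```

Request:
arm_command([
  {"hand": 0, "x": -0.045, "y": -0.0365, "z": 0, "roll": 6.4},
  {"hand": 0, "x": -0.089, "y": -0.073, "z": 0, "roll": 12.8},
  {"hand": 0, "x": -0.134, "y": -0.1096, "z": 0, "roll": 19.2},
  {"hand": 0, "x": -0.1786, "y": -0.146, "z": 0, "roll": 25.6},
  {"hand": 0, "x": -0.223, "y": -0.1826, "z": 0, "roll": 32},
  {"hand": 0, "x": -0.268, "y": -0.219, "z": 0, "roll": 38.4},
  {"hand": 0, "x": -0.3126, "y": -0.2557, "z": 0, "roll": 44.8},
  {"hand": 0, "x": -0.357, "y": -0.292, "z": 0, "roll": 51.2},
  {"hand": 0, "x": -0.402, "y": -0.329, "z": 0, "roll": 57.6},
  {"hand": 0, "x": -0.4465, "y": -0.3653, "z": 0, "roll": 64},
])

```text
time: 1.35
ee_pos: [508.8, 90.7, 204.1]
orientation: [[-0.103, 0.995, -0.0], [0.995, 0.103, 0.0], [0.0, -0.0, -1.0]]
force: [1.3, 0.2, -0.2]
gripper_width: 2.1
gripper_force: 0.0
```

Request:
arm_command([
  {"hand": 0, "x": 0, "y": 0, "z": 0.03, "roll": 0},
  {"hand": 0, "x": 0, "y": 0, "z": 0.06, "roll": 0},
  {"hand": 0, "x": 0, "y": 0.0, "z": 0.074, "roll": 0},
  {"hand": 0, "x": 0, "y": 0.012, "z": 0.074, "roll": 0},
  {"hand": 0, "x": 0, "y": 0.022, "z": 0.074, "roll": 0},
  {"hand": 0, "x": 0, "y": 0.032, "z": 0.074, "roll": 0},
  {"hand": 0, "x": 0, "y": 0.042, "z": 0.074, "roll": 0},
  {"hand": 0, "x": 0, "y": 0.051, "z": 0.074, "roll": 0},
  {"hand": 0, "x": 0, "y": 0.058, "z": 0.074, "roll": 0},
  {"hand": 0, "x": 0, "y": 0.064, "z": 0.074, "roll": 0},
])

```text
time: 2.6
ee_pos: [572.3, 100.4, 132.6]
orientation: [[-0.107, 0.994, 0.002], [0.994, 0.107, 0.001], [0.001, 0.002, -1.0]]
force: [-3.1, -1.7, 8.6]
gripper_width: 0.4
gripper_force: 4.3
```

```bash
python3 - <<'E'
from h import *
im=robot.camera('side');cv2.imwrite('pics/s1.png',cv2.resize(im[100:260,180:380,::-1],(800,640)[:2] and (750,600),interpolation=cv2.INTER_CUBIC))
E
```

```text
(no output)
```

View pics/s1.png

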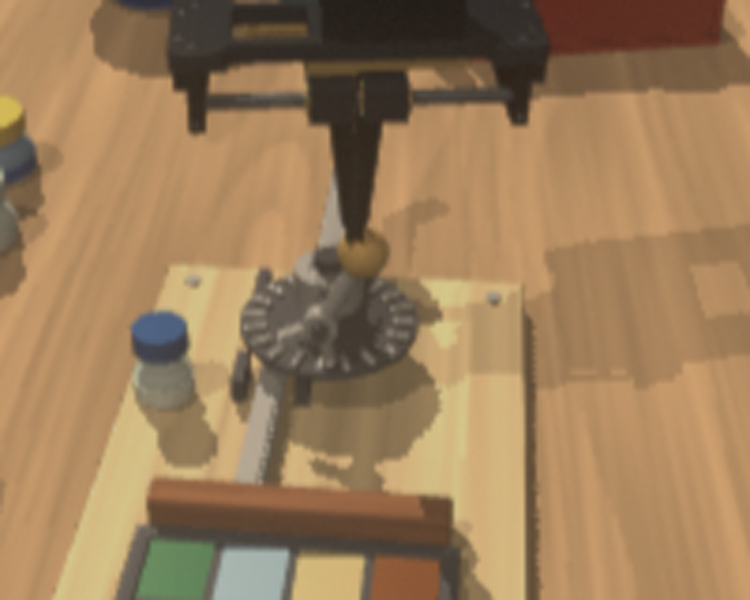

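```bash
cat >> h.py <<'E'
def proj(n,p):
    c=robot.get_calibration(n);q=np.array(c['orientation']).T@(np.array(p)-c['xyz']);q=np.array(c['K'])@q;return (q[:2]/q[2]).round(1)
E
python3 - <<'E'
from h import *
f=lambda p:((proj('side',p)-[180,100])*3.75).round()
print('tip',f([572,100,115.6]),'tcp',f([572,100,132.6]))
for x in(554,560,567,575,582):
  z=80+np.sqrt(max(0,55**2-(x-582)**2));print(x,z,f([x,98,z]))
s=robot.observe();print(s['ee_pos'],s['force'],s['moment'])
im=robot.camera('top');cv2.imwrite('pics/t1.png',cv2.resize(im[120:270,200:400,::-1],(800,600),interpolation=cv2.INTER_CUBIC))
E
```

```text
tip [352. 272.] tcp [352. 246.]
554 127.3392015141785 [386. 253.]
560 130.40833264451425 [374. 248.]
567 132.9150262212918 [361. 244.]
575 134.5527267879434 [347. 241.]
582 135.0 [334. 240.]
[573.10947852  99.96414021 131.95424358] [-1.32767337  0.47501933  4.38637299] [0.13095523 0.30681023 0.03585334]
```

View pics/t1.png

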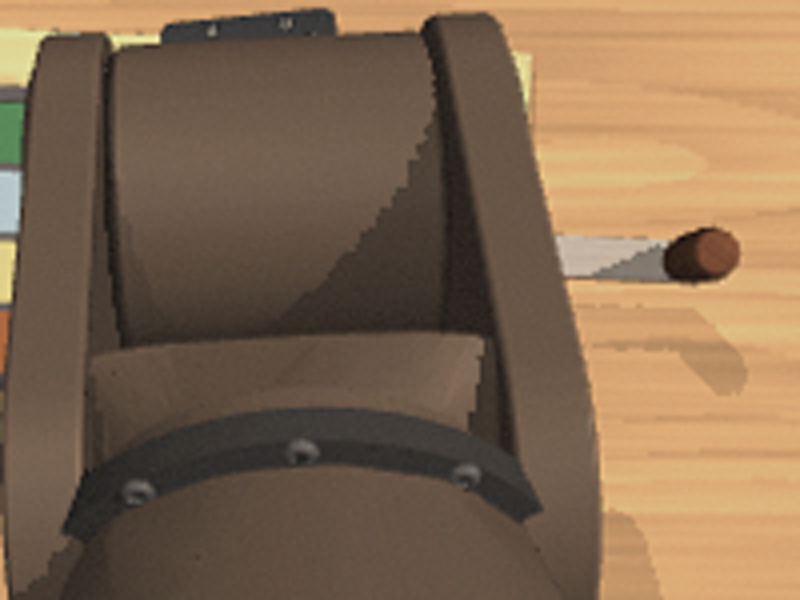

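The finger may have slipped past the ball: the knob has moved about 20 mm toward −x. I'll look closer before moving again.

```bash
python3 - <<'E'
from h import *
a=robot.camera('side')[140:200,250:305];w=robot.camera('wrist')
m=np.zeros((600,800,3),np.uint8);m[:436,:400]=cv2.resize(a,(400,436),interpolation=cv2.INTER_CUBIC);m[:300,400:]=cv2.resize(w,(400,300))
w2=w[150:384,100:412];m[300:,400:]=cv2.resize(w2,(400,300))
cv2.imwrite('pics/m1.png',m[:,:,::-1]);s=robot.observe();print(s['ee_pos'],s['force'])
E
```

```text
[572.10646826  99.45225891 130.31420005] [0.69331811 0.12080038 0.54276113]
```

View pics/m1.png

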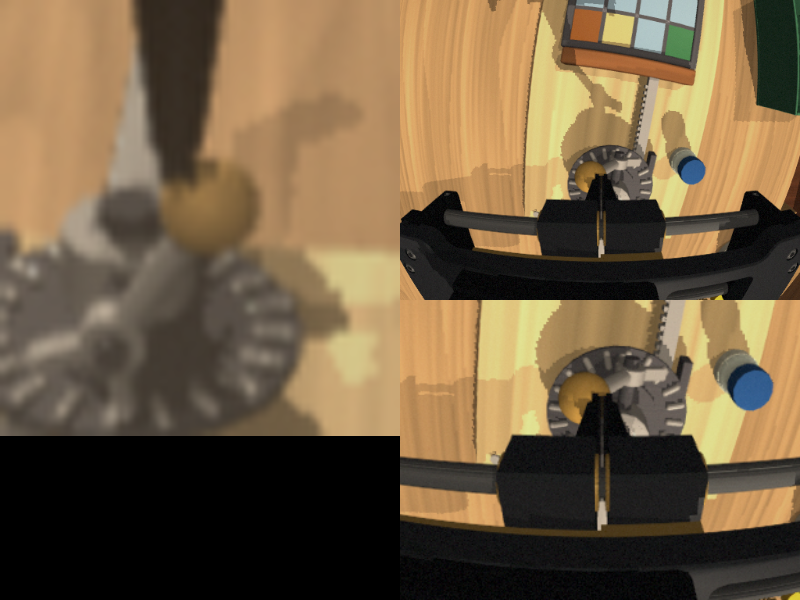

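```bash
cat >> h.py <<'E'
def wp(p,c=None):
    c=c or robot.get_calibration('wrist');q=np.array(c['orientation']).T@(np.array(p)-c['xyz']);K=np.array(c['K'])
    th=np.arctan2(np.hypot(q[0],q[1]),q[2]);a=np.arctan2(q[1],q[0]);return np.array([K[0,2]+K[0,0]*th*np.cos(a),K[1,2]+K[1,1]*th*np.sin(a)]).round(1)
def wat(u,v,z):
    c=robot.get_calibration('wrist');K=np.array(c['K']);d=np.array([u-K[0,2],v-K[1,2]]);r=np.hypot(*d);t=r/K[0,0]
    w=np.array(c['orientation'])@np.array([*(d/r*np.sin(t)),np.cos(t)]);o=np.array(c['xyz']);return (o+w*(z-o[2])/w[2]).round(1)
E
python3 - <<'E'
from h import *
g=lambda p:((wp(p)-[100,150])*1.282+[400,300]).round()
print('cam',robot.get_calibration('wrist')['xyz'])
x,y,z=robot.observe()['ee_pos']
for d in(-10,0,10):print('tip y',d,g([x,y+d,z-17]),proj('side',[x,y+d,z-17]))
print('ball',g([558,98,127]))
p=np.array([583,397]);q=(p-[400,300])/1.282+[100,150]
for h in(120,127,135):print(wat(*q,h),at('side',279.2,168.2,h,1))
hub=(np.array([648,392])-[400,300])/1.282+[100,150];print(hub)
k=at('top',379.3,181.8,138,1);print('knob',k,'hub ang',np.arctan2(k[1]-54.6,k[0]-586))
E
```

```text
cam [563.19379884 184.07507688 309.70639958]
tip y -10 [599. 409.] [274.  170.6]
tip y 0 [601. 393.] [273.8 173.3]
tip y 10 [603. 377.] [273.6 176. ]
ball [574. 403.]
[562.3  99.2 120. ] [561.43676163  89.95237147 120.        ]
[562.4 102.3 127. ] [561.14783664 100.59180297 127.        ]
[562.4 105.9 135. ] [560.81763666 112.75115327 135.        ]
[293.44773791 221.76287051]
knob [ 582.82868082 -112.78761647  138.        ] hub ang -1.5897400209469834
```

The two views put the ball near (561,101,128), still on the tighten side, with the finger riding on its shoulder and about 0 N of force. I'll lift, back off and check the tip's actual height beside the ball.

Request:
arm_command([
  {"hand": 0, "x": 0, "y": 0, "z": -0.02, "roll": 0},
  {"hand": 0, "x": 0, "y": 0, "z": -0.04, "roll": 0},
  {"hand": 0, "x": 0, "y": -0.02, "z": -0.04, "roll": 0},
  {"hand": 0, "x": 0, "y": -0.045, "z": -0.04, "roll": 0},
  {"hand": 0, "x": 0, "y": -0.064, "z": -0.04, "roll": 0},
  {"hand": 0, "x": 0, "y": -0.064, "z": -0.02, "roll": 0},
  {"hand": 0, "x": 0, "y": -0.064, "z": 0, "roll": 0},
  {"hand": 0, "x": 0, "y": -0.064, "z": 0.01, "roll": 0},
  {"hand": 0, "x": 0, "y": -0.064, "z": 0.01, "roll": 0},
  {"hand": 0, "x": 0, "y": -0.064, "z": 0.01, "roll": 0},
])

```text
time: 4.05
ee_pos: [508.5, 92.5, 120.6]
orientation: [[-0.107, 0.994, 0.001], [0.994, 0.107, 0.0], [0.0, 0.001, -1.0]]
force: [0.1, -0.5, -0.5]
gripper_width: 0.6
gripper_force: 0.0
```

```bash
python3 - <<'E'
from h import *
a=robot.camera('side')[110:210,220:345];cv2.imwrite('pics/s2.png',cv2.resize(a,(750,600),interpolation=cv2.INTER_CUBIC)[:,:,::-1])
x,y,z=robot.observe()['ee_pos']
for d in(-10,0,10):print('tip',((proj('side',[x,y+d,z-17])-[220,110])*6).round())
E
```

```text
tip [506. 381.]
tip [506. 397.]
tip [507. 413.]
```

View pics/s2.png

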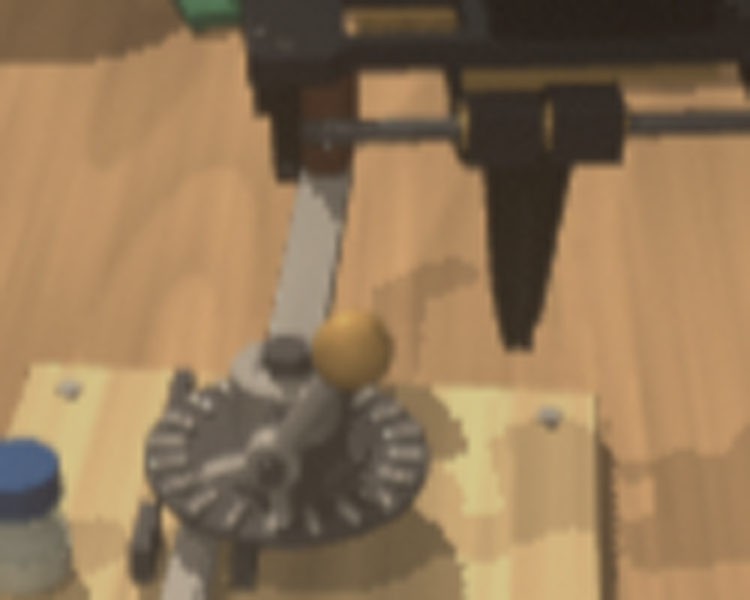

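The ball is still at its tighten stop at (353,348). The finger end shows at (518,348), not at the predicted (506,397), so the visible tip stands about 20 mm higher than nominal. It rode over the ball, so I'll push again from lower down.

Request:
arm_command([
  {"hand": 0, "x": 0.003, "y": 0, "z": 0.011, "roll": 0},
  {"hand": 0, "x": 0.004, "y": 0.012, "z": 0.011, "roll": 0},
  {"hand": 0, "x": 0.004, "y": 0.024, "z": 0.011, "roll": 0},
  {"hand": 0, "x": 0.004, "y": 0.033, "z": 0.011, "roll": 0},
  {"hand": 0, "x": 0.004, "y": 0.041, "z": 0.011, "roll": 0},
  {"hand": 0, "x": 0.003, "y": 0.049, "z": 0.011, "roll": 0},
  {"hand": 0, "x": 0.002, "y": 0.057, "z": 0.011, "roll": 0},
  {"hand": 0, "x": 0.001, "y": 0.065, "z": 0.011, "roll": 0},
  {"hand": 0, "x": 0, "y": 0.071, "z": 0.011, "roll": 0},
  {"hand": 0, "x": 0, "y": 0.076, "z": 0.011, "roll": 0},
])

```text
time: 5.35
ee_pos: [584.2, 100.6, 109.1]
orientation: [[-0.107, 0.994, 0.0], [0.994, 0.107, 0.0], [0.0, 0.0, -1.0]]
force: [-0.1, 0.6, -0.7]
gripper_width: 0.3
gripper_force: 0.0
```

```bash
python3 - <<'E'
from h import *
a=robot.camera('side')[110:210,220:345];w=robot.camera('wrist')[150:300,180:340]
m=np.zeros((400,800,3),np.uint8);m[:320,:400]=cv2.resize(a,(400,320),interpolation=cv2.INTER_CUBIC);m[:375,400:]=cv2.resize(w,(400,375),interpolation=cv2.INTER_CUBIC)
cv2.imwrite('pics/m3.png',m[:,:,::-1]);s=robot.observe();print(s['ee_pos'],s['force'])
E
```

```text
[584.14060975 100.63746069 109.06703635] [ 0.13855055  0.40110281 -0.79052752]
```

View pics/m3.png

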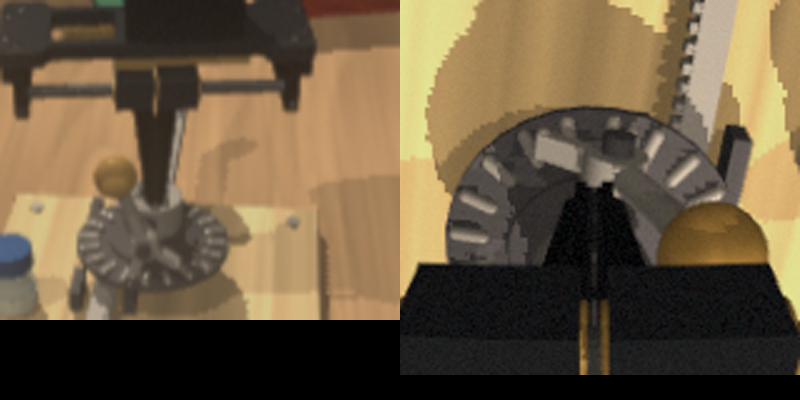

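The pawl is over: in the side crop the ball is now at (116,176), on the far (+x) side. I'll lift clear and locate the knob.

Request:
arm_command([
  {"hand": 0, "x": 0, "y": -0.005, "z": -0.015, "roll": 0},
  {"hand": 0, "x": 0, "y": -0.01, "z": -0.045, "roll": 0},
  {"hand": 0, "x": 0, "y": -0.01, "z": -0.08, "roll": 0},
  {"hand": 0, "x": 0, "y": -0.01, "z": -0.1, "roll": 0},
  {"hand": 0.045, "x": 0, "y": -0.01, "z": -0.1, "roll": 0},
  {"hand": 0.05, "x": -0.02, "y": -0.01, "z": -0.1, "roll": 0},
  {"hand": 0.05, "x": -0.04, "y": -0.01, "z": -0.1, "roll": 0},
  {"hand": 0.05, "x": -0.06, "y": -0.01, "z": -0.1, "roll": 0},
  {"hand": 0.05, "x": -0.07, "y": -0.01, "z": -0.1, "roll": 0},
  {"hand": 0.05, "x": -0.07, "y": -0.01, "z": -0.1, "roll": 0},
])

```text
time: 6.7
ee_pos: [581.3, 29.0, 208.9]
orientation: [[-0.105, 0.994, -0.0], [0.994, 0.105, 0.0], [0.0, -0.0, -1.0]]
force: [0.6, 0.0, -0.6]
gripper_width: 49.2
gripper_force: 0.0
```

```bash
python3 - <<'E'
from h import *
print(robot.observe()['ee_pos'])
t=robot.camera('top');s=robot.camera('side')
a=t[110:285,270:420];b=s[100:210,220:345]
m=np.zeros((520,800,3),np.uint8);m[:467,:400]=cv2.resize(a,(400,467),interpolation=cv2.INTER_CUBIC);m[:352,400:]=cv2.resize(b,(400,352),interpolation=cv2.INTER_CUBIC)
cv2.imwrite('pics/m4.png',m[:,:,::-1])
E
```

```text
[581.32850177  29.02794478 208.90333207]
```

View pics/m4.png

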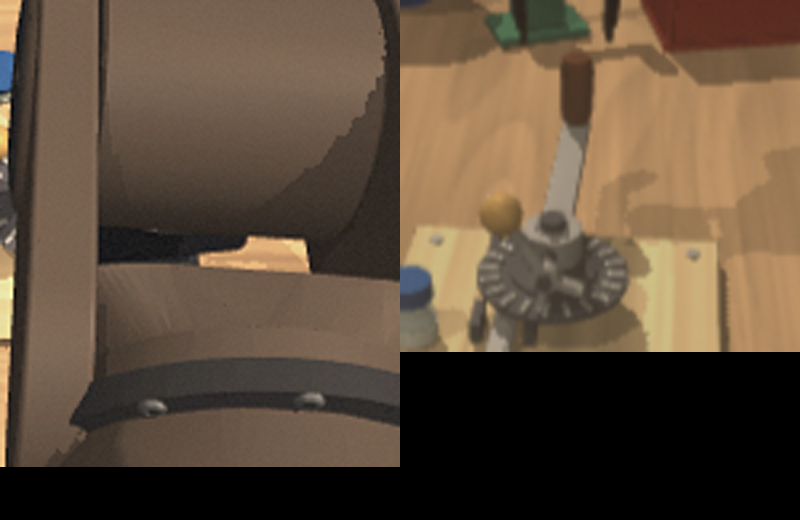

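The side crop shows the ball on the +x side at (501,213), the knob top at (577,58) and the knob foot at (575,122).

```bash
python3 - <<'E'
from h import *
for n,(u,v),z in(('top',(577,58),138),('foot',(575,122),80),('mid',(576,90),110)):
    p=at('side',220+(u-400)/3.2,100+v/3.2,z,1);d=p[:2]-[586,54.6];print(n,p.round(1),np.hypot(*d),-.0392-np.pi/2-np.arctan2(d[1],d[0]))
print(proj('side',[581,29,192]))
E
```

```text
top [ 578.6 -106.6  138. ] 161.3796233781802 0.00696696131931307
foot [ 579.9 -110.7   80. ] 165.39309305107503 -0.00205796497138655
mid [ 579.2 -107.8  110. ] 162.56242695649243 0.002894432535761604
[271.4 123. ]
```

Request:
arm_command([
  {"hand": 0.055, "x": -0.03, "y": -0.003, "z": 0, "roll": 2},
  {"hand": 0.055, "x": -0.07, "y": -0.008, "z": 0, "roll": 4},
  {"hand": 0.055, "x": -0.11, "y": -0.013, "z": 0, "roll": 8},
  {"hand": 0.055, "x": -0.135, "y": -0.017, "z": 0, "roll": 8},
  {"hand": 0.055, "x": -0.141, "y": -0.017, "z": 0.01, "roll": 8},
  {"hand": 0.055, "x": -0.141, "y": -0.017, "z": 0.035, "roll": 8},
  {"hand": 0.055, "x": -0.141, "y": -0.017, "z": 0.06, "roll": 8},
  {"hand": 0.055, "x": -0.141, "y": -0.017, "z": 0.085, "roll": 8},
  {"hand": 0.055, "x": -0.141, "y": -0.017, "z": 0.106, "roll": 8},
  {"hand": 0.055, "x": -0.141, "y": -0.017, "z": 0.106, "roll": 8},
])

```text
time: 8.05
ee_pos: [578.7, -110.6, 101.4]
orientation: [[0.031, 1.0, -0.003], [1.0, -0.031, 0.001], [0.001, -0.003, -1.0]]
force: [-0.3, 0.0, 0.6]
gripper_width: 55.0
gripper_force: 0.0
```

```bash
python3 - <<'E'
from h import *
w=robot.camera('wrist')[100:384,100:420];s=robot.camera('side')[80:200,220:345]
m=np.zeros((420,800,3),np.uint8);m[:390,:400]=cv2.resize(w,(400,355)) if 0 else cv2.resize(w,(400,390));m[:384,400:]=cv2.resize(s,(400,384),interpolation=cv2.INTER_CUBIC)
cv2.imwrite('pics/m5.png',m[:,:,::-1])
x,y,z=robot.observe()['ee_pos'];print(x,y,z,((wp([x,y,138])-[100,100])*[1.25,1.373]),((wp([x,y-10,138])-[100,100])*[1.25,1.373]))
E
```

```text
579.6602600573005 -111.28692797837432 103.35180940362073 [195.875  218.8562] [196.625  239.1766]
```

View pics/m5.png

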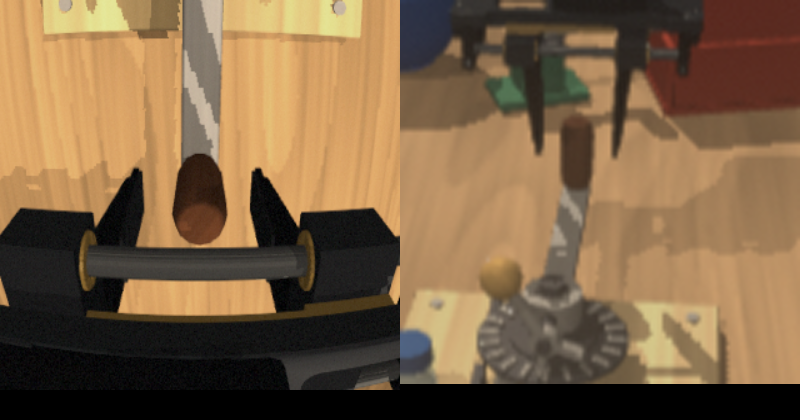

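The wrist view shows the knob top at (198,225), centred between the fingers. The side view has the fingertips halfway down the knob. I'll cage it and make the first clockwise stroke.

Request:
arm_command([
  {"hand": 0.036, "x": -0.003, "y": 0, "z": 0.006, "roll": 0},
  {"hand": 0.036, "x": -0.003, "y": 0, "z": 0.006, "roll": 0},
  {"hand": 0.036, "x": -0.0028, "y": -0.0085, "z": 0.006, "roll": 2.9},
  {"hand": 0.036, "x": -0.0018, "y": -0.0204, "z": 0.006, "roll": 6.9},
  {"hand": 0.036, "x": 0.0004, "y": -0.0338, "z": 0.006, "roll": 11.5},
  {"hand": 0.036, "x": 0.0036, "y": -0.047, "z": 0.006, "roll": 16},
  {"hand": 0.036, "x": 0.0079, "y": -0.0599, "z": 0.006, "roll": 20.6},
  {"hand": 0.036, "x": 0.0131, "y": -0.0724, "z": 0.006, "roll": 25.2},
  {"hand": 0.036, "x": 0.0178, "y": -0.0815, "z": 0.006, "roll": 28.6},
  {"hand": 0.036, "x": 0.0212, "y": -0.0874, "z": 0.006, "roll": 31},
])

```text
time: 9.4
ee_pos: [493.9, -88.2, 97.8]
orientation: [[0.544, 0.839, 0.004], [0.839, -0.544, -0.001], [0.001, 0.004, -1.0]]
force: [6.1, -0.8, -1.9]
gripper_width: 35.8
gripper_force: 2.4
```

```bash
python3 - <<'E'
from h import *
t=robot.camera('top');cv2.imwrite('pics/t2.png',t[:,:,::-1])
# jaw colour edge along clamp centre line: sample from initial picture vs now
a=cv2.imread('pics/top0.png');a=cv2.resize(a,(512,384),interpolation=cv2.INTER_AREA)[:,:,::-1]
for im in(a,t):
  for r in(150,205): print(r,[int(i) for i in range(205,262) if im[r,i,0]>1.6*im[r,i,1] and im[r,i,0]>60])
s=robot.observe();print(s['ee_pos'],s['force'],s['gripper_width'])
E
```

```text
150 []
205 [205, 206, 207]
150 []
205 [205, 206, 207]
[493.25026954 -87.8655289   97.77773192] [ 2.91813119 -0.01736626  0.25995203] 36.07010150894886
```

Request:
arm_command([
  {"hand": 0.036, "x": 0.0003, "y": 0.0102, "z": 0, "roll": -3.4},
  {"hand": 0.036, "x": 0.0027, "y": 0.0304, "z": 0, "roll": -10.3},
  {"hand": 0.036, "x": 0.0076, "y": 0.0502, "z": 0, "roll": -17.2},
  {"hand": 0.036, "x": 0.0147, "y": 0.0693, "z": 0, "roll": -24.1},
  {"hand": 0.036, "x": 0.0242, "y": 0.0874, "z": 0, "roll": -30.9},
  {"hand": 0.036, "x": 0.0357, "y": 0.1042, "z": 0, "roll": -37.8},
  {"hand": 0.036, "x": 0.0491, "y": 0.1196, "z": 0, "roll": -44.7},
  {"hand": 0.036, "x": 0.0643, "y": 0.1332, "z": 0, "roll": -51.6},
  {"hand": 0.036, "x": 0.0781, "y": 0.1431, "z": 0, "roll": -57.3},
  {"hand": 0.036, "x": 0.0883, "y": 0.1491, "z": 0, "roll": -61.3},
])

```text
time: 10.7
ee_pos: [666.3, -95.0, 97.2]
orientation: [[-0.479, 0.878, -0.0], [0.878, 0.479, -0.0], [-0.0, -0.001, -1.0]]
force: [-1.1, -1.1, 1.0]
gripper_width: 36.1
gripper_force: 1.1
```

```bash
python3 - <<'E'
from h import *
t=robot.camera('top');sd=robot.camera('side')
a=cv2.resize(cv2.imread('pics/top0.png'),(512,384),interpolation=cv2.INTER_AREA)[:,:,::-1]
b=cv2.resize(cv2.imread('pics/side0.png'),(512,384),interpolation=cv2.INTER_AREA)[:,:,::-1]
for im in(a,t): print('top',[im[160,i].tolist() for i in range(210,245,3)])
m=np.vstack([np.hstack([b[130:290,170:330],sd[130:290,170:330]])]);cv2.imwrite('pics/m6.png',cv2.resize(m,(800,400),interpolation=cv2.INTER_CUBIC)[:,:,::-1])
s=robot.observe();print(s['ee_pos'],s['force'],s['gripper_width'])
E
```

```text
top [[53, 62, 49], [52, 48, 47], [140, 90, 57], [126, 81, 53], [127, 81, 54], [162, 132, 94], [163, 133, 92], [176, 158, 110], [176, 157, 109], [176, 158, 111], [174, 156, 109], [175, 156, 108]]
top [[69, 82, 64], [69, 64, 62], [135, 113, 81], [164, 104, 69], [169, 107, 71], [164, 105, 70], [144, 109, 77], [192, 157, 111], [164, 133, 95], [168, 138, 98], [167, 136, 96], [168, 137, 98]]
[666.47929278 -94.57536462  97.10563577] [-1.05255563 -1.08124563 -0.11571424] 35.68100661228269
```

View pics/m6.png

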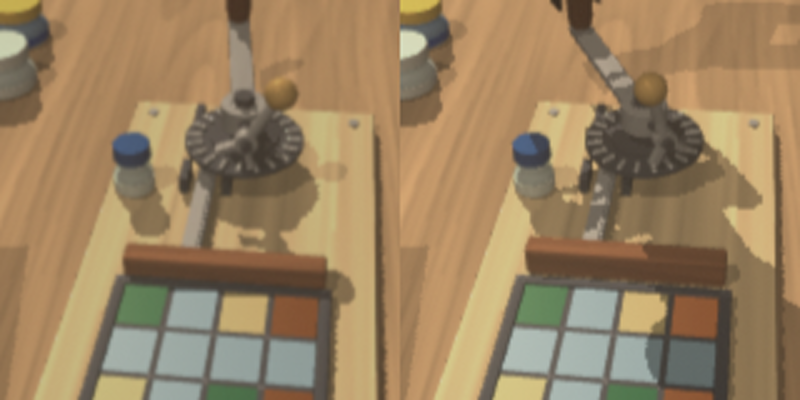

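The jaw (right half) has moved off by about 3 px and the panel hasn't moved. The ball is on the release side at (650,88), rocked on a tooth. Next is a full clockwise stroke.

Request:
arm_command([
  {"hand": 0.036, "x": 0.0003, "y": -0.0102, "z": 0, "roll": 3.4},
  {"hand": 0.036, "x": 0.0027, "y": -0.0304, "z": 0, "roll": 10.3},
  {"hand": 0.036, "x": 0.0076, "y": -0.0502, "z": 0, "roll": 17.2},
  {"hand": 0.036, "x": 0.0147, "y": -0.0693, "z": 0, "roll": 24.1},
  {"hand": 0.036, "x": 0.0242, "y": -0.0874, "z": 0, "roll": 30.9},
  {"hand": 0.036, "x": 0.0357, "y": -0.1042, "z": 0, "roll": 37.8},
  {"hand": 0.036, "x": 0.0491, "y": -0.1196, "z": 0, "roll": 44.7},
  {"hand": 0.036, "x": 0.0643, "y": -0.1332, "z": 0, "roll": 51.6},
  {"hand": 0.036, "x": 0.0781, "y": -0.1431, "z": 0, "roll": 57.3},
  {"hand": 0.036, "x": 0.0883, "y": -0.1491, "z": 0, "roll": 61.3},
])

```text
time: 12.05
ee_pos: [493.2, -88.3, 97.8]
orientation: [[0.547, 0.837, 0.003], [0.837, -0.547, -0.001], [0.001, 0.003, -1.0]]
force: [6.6, -0.6, -1.0]
gripper_width: 36.0
gripper_force: 2.5
```

Request:
arm_command([
  {"hand": 0.036, "x": 0.0003, "y": 0.0102, "z": 0, "roll": -3.4},
  {"hand": 0.036, "x": 0.0027, "y": 0.0304, "z": 0, "roll": -10.3},
  {"hand": 0.036, "x": 0.0076, "y": 0.0502, "z": 0, "roll": -17.2},
  {"hand": 0.036, "x": 0.0147, "y": 0.0693, "z": 0, "roll": -24.1},
  {"hand": 0.036, "x": 0.0242, "y": 0.0874, "z": 0, "roll": -30.9},
  {"hand": 0.036, "x": 0.0357, "y": 0.1042, "z": 0, "roll": -37.8},
  {"hand": 0.036, "x": 0.0491, "y": 0.1196, "z": 0, "roll": -44.7},
  {"hand": 0.036, "x": 0.0643, "y": 0.1332, "z": 0, "roll": -51.6},
  {"hand": 0.036, "x": 0.0781, "y": 0.1431, "z": 0, "roll": -57.3},
  {"hand": 0.036, "x": 0.0883, "y": 0.1491, "z": 0, "roll": -61.3},
])

```text
time: 13.3
ee_pos: [665.9, -95.3, 97.2]
orientation: [[-0.477, 0.879, -0.0], [0.879, 0.477, -0.0], [-0.0, -0.001, -1.0]]
force: [-2.0, -1.4, 0.8]
gripper_width: 35.9
gripper_force: 1.1
```

```bash
cat > jaw.py <<'E'
from h import *
a=cv2.resize(cv2.imread('pics/top0.png'),(512,384),interpolation=cv2.INTER_AREA)[:,:,::-1]
t=robot.camera('top')
for im in(a,t):
    for row in(150,160,205):
        o=''.join('#' if (im[row,i,0]>1.45*im[row,i,1] and im[row,i,0]>60) else '.' for i in range(210,270)); print(row,o)
s=robot.observe();print(s['time'],s['ee_pos'],s['force'])
E
python3 jaw.py
```

```text
150 .....##########.............................................
160 .....#########..............................................
205 ..#########.................................................
150 ................#########...................................
160 ................#########...................................
205 .............#########......................................
13.35 [666.79453871 -94.62906511  97.19420389] [0.42507166 0.19993963 0.37970053]
```

The jaw has backed off 11 px, about 24 mm. One more full clockwise stroke should clear 30 mm.

Request:
arm_command([
  {"hand": 0.036, "x": 0.0003, "y": -0.0102, "z": 0, "roll": 3.4},
  {"hand": 0.036, "x": 0.0027, "y": -0.0304, "z": 0, "roll": 10.3},
  {"hand": 0.036, "x": 0.0076, "y": -0.0502, "z": 0, "roll": 17.2},
  {"hand": 0.036, "x": 0.0147, "y": -0.0693, "z": 0, "roll": 24.1},
  {"hand": 0.036, "x": 0.0242, "y": -0.0874, "z": 0, "roll": 30.9},
  {"hand": 0.036, "x": 0.0357, "y": -0.1042, "z": 0, "roll": 37.8},
  {"hand": 0.036, "x": 0.0491, "y": -0.1196, "z": 0, "roll": 44.7},
  {"hand": 0.036, "x": 0.0643, "y": -0.1332, "z": 0, "roll": 51.6},
  {"hand": 0.036, "x": 0.0781, "y": -0.1431, "z": 0, "roll": 57.3},
  {"hand": 0.036, "x": 0.0883, "y": -0.1491, "z": 0, "roll": 61.3},
])

```text
time: 14.6
ee_pos: [493.0, -88.4, 97.8]
orientation: [[0.548, 0.837, 0.003], [0.837, -0.548, -0.001], [0.001, 0.003, -1.0]]
force: [6.6, -0.2, -0.8]
gripper_width: 36.1
gripper_force: 2.5
```

Request:
arm_command([
  {"hand": 0.06, "x": 0, "y": 0, "z": 0, "roll": 0},
  {"hand": 0.06, "x": 0, "y": 0, "z": 0, "roll": 0},
  {"hand": 0.06, "x": 0, "y": 0, "z": 0, "roll": 0},
  {"hand": 0.06, "x": 0, "y": 0, "z": -0.03, "roll": 0},
  {"hand": 0.06, "x": 0, "y": 0, "z": -0.06, "roll": 0},
  {"hand": 0.06, "x": 0, "y": 0, "z": -0.09, "roll": 0},
  {"hand": 0.06, "x": -0.03, "y": 0, "z": -0.11, "roll": 0},
  {"hand": 0.06, "x": -0.06, "y": 0, "z": -0.12, "roll": 0},
  {"hand": 0.06, "x": -0.06, "y": 0, "z": -0.12, "roll": 0},
  {"hand": 0.06, "x": -0.06, "y": 0, "z": -0.12, "roll": 0},
])

```text
time: 15.85
ee_pos: [460.3, -138.4, 216.8]
orientation: [[0.543, 0.84, -0.0], [0.84, -0.543, 0.0], [0.0, -0.0, -1.0]]
force: [-0.1, 0.6, 0.9]
gripper_width: 60.1
gripper_force: 0.0
```

```bash
python3 jaw.py; python3 - <<'E'
from h import *
t=robot.camera('top');s=robot.camera('side')
m=np.hstack([t[100:300,110:360],s[120:320,150:400]]);cv2.imwrite('pics/m7.png',cv2.resize(m,(800,320),interpolation=cv2.INTER_CUBIC)[:,:,::-1])
E
```

```text
150 .....##########.............................................
160 .....#########..............................................
205 ..#########.................................................
150 .......................#########............................
160 .......................#########............................
205 ....................#########...............................
15.9 [ 460.34204636 -138.17435465  216.67391024] [0.00174976 1.24209821 0.06976666]
```

View pics/m7.png

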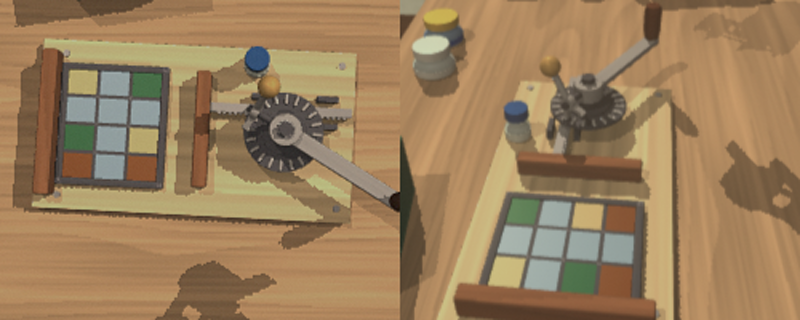

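The jaw stands about 39 mm clear. The panel and jar are where they were, the ball is on the release side, and the gripper is clear of everything.

```bash
python3 -c "
from bench import robot
print(robot.finish_job())"
```

```text
the job is handed in; nothing more can be done
None
```

The job is handed in: the pawl is flipped to release and the jaw stands about 39 mm clear of the panel (measured from the top camera), with the panel where it lay and the gripper let go, at about 16 s; a first push slipped over the ball and nudged the handle about 0.13 rad while the pawl was still on tighten.

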